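# Hold a pipe in the V-blocks for tacking

### The job

The pipe lying on its side in the lane tray is the next one to be tacked to the upright square plate on the jig. Lay it in the pair of V-blocks with its end butted up against that plate, and keep it pressed down, with a kilo or two of push, onto both sloping sides of the Vs with the gripper still on it: the program finishes while holding it there. Leave the standing pipes standing and everything else on the bench where it is.

Things in the scene. Friction and masses are not known exactly. Their poses are not given: they have to be found in the camera images.
- pipe_center (a point): the steel pipe to be tacked, the only one lying on its side: outer diameter 48.3 mm, length 140 mm, 0.36 to 0.63 kg. This point is its centre; its y axis runs along the pipe (the two ends are alike, and it may have rolled about that axis). It starts lying roughly along the tray's y axis near the tray's middle, its underside on the tray floor
- stub0_center (a point): a standing pipe of the same size (48.3 mm diameter, 140 mm tall), in the tray beyond the +y end of the lying one; the point is its centre, 70 mm above its foot
- stub1_center (a point): another standing pipe, beside stub0, same size and point
- stub2_center (a point): a standing pipe of the same size in the tray beyond the -y end of the lying one; the point is its centre
- tray: fixed grey lane tray, an open sheet-steel tray 160 mm (its x) by 340 mm (its y), outer height 28 mm, walls and floor 4 mm thick; origin at the centre of its underside on the bench
- jig: fixed welding jig: a grey 12 mm thick base plate, 200 mm (its x, from -75 to +125 mm) by 212 mm (its y, from -80 to +132 mm), carrying two V-blocks and, at its +y end, an upright square plate backed by an angle stop. Origin on the bench under the middle between the two blocks; the Vs run along its y axis, and the pipe lies along it
- plate_face (a point): centre of the square plate's face that looks at the V-blocks: 100 x 100 x 8 mm, upright across the jig's y axis, lower edge on the jig's base plate, this face 70 mm from the middle between the blocks. A C-clamp grips its top edge: its front jaw stands 16 mm out of this face at jig x = +31 mm, 79 to 126 mm above the bench
- seat (a point): the point on the jig where the pipe's centre comes when the pipe is fully home: lying in both Vs with its end against the square plate. 62 mm above the bench; axes as the jig's: y along the Vs towards the square plate, x across, z up
- vee_near: the -x cheeks of both V-blocks, with the sloping faces (45 degrees; the V opens 90 degrees). Blocks are 25 mm thick, centred at jig y = -50 and +50 mm, so 75 mm between them is free down to the base plate; 84 mm across x, top 56 mm above the bench, V mouth 56 mm wide, V bottom 28 mm above the bench. Origin: between the blocks, middle of the sloping faces
- vee_far: the cheeks on the +x side of the same two V-blocks, the mirror image of vee_near; all the sloping faces are ground smooth and slippery (friction about 0.2)
- magnet: a small flat welding magnet (frame about 62 mm across, 12 mm thick), lying on the jig's base plate beside the V-blocks at about jig x = +84 mm, y = -20 mm; origin at its underside
- can: upright spray can on the bench, 65 mm diameter, 200 mm high, beyond the tray and jig; origin at the centre of its foot
- hammer: chipping hammer lying on the bench beyond the tray and jig, 260 mm long; origin near the middle of its handle
- channel: aluminium channel piece 160 x 60 x 44 mm lying on the bench beyond the tray and jig; origin at the centre of its underside
- brush: wire brush, 240 mm long, 28 mm wide, 34 mm high, lying on the bench between the tray and the jig, pointing away from the robot; origin at the centre of its underside
Things that resemble listed ones, but are neither listed nor needed, are in the scene too. Leave any brown look-alike of the part that bears pipe_center alone.

How it is judged (in metres and radians):
At the end, for the whole second after the job is handed in: pipe in both Vs (centre within 3 mm sideways, 2 mm in height of home; axis within 2 degrees), end within 3 mm of the square plate, gripper still on it and pressing so that each side of the Vs carries over 6 N (some 5 N of push beyond its weight), at rest through the last second (x of pipe_center in the frame of seat between -0.003 and 0.003 m and z of pipe_center in the frame of seat between -0.003 and 0.002 m and y of pipe_center in the frame of seat above -0.003 m and angle between the y axis of pipe_center and the y axis of seat, either way round below 0.035 rad and contact force between pipe and vee_near above 6 N and contact force between pipe and vee_far above 6 N and contact force between the fingers and pipe above 3 N and linear speed of pipe below 0.02 m/s); the arm keeps its last pose, push and grip.
It fails at once if a standing pipe is tipped or pushed more than 20 mm (angle between any of stub0_center, stub1_center, stub2_center's own z axis and vertical above 0.3 rad or distance of any of stub0_center, stub1_center, stub2_center from where it was at the start of the episode above 0.02 m).
It fails at once if another thing on the bench is moved more than 20 mm (distance of any of magnet, can, hammer, channel, brush from where it was at the start of the episode above 0.02 m).
It also fails if it takes over 46 s, if anything falls off the work surface, if the arm or the gripper's body presses on something with over 40 N, if the wrist force passes 120 N, or if a joint passes its speed limit or range.

### The arm

A 7-joint arm with a two-finger parallel gripper is mounted at the origin on the work surface. World frame = base frame: x ahead of the robot, y to its left, z up, the work surface at z = 0. Lengths are in m, angles in degrees, forces in N, time in s.
With the tool pointing down it reaches from about 0.4 to 0.875 m from the base axis. Payload 19.3 kg.
Tool frame: the origin (TCP) lies between the finger pads; the fingertips stand 17 mm ahead of it and the grasp point (between the pads) lies 2 mm behind it (r.tcp_to_tips is the z of the fingertips in the tool frame, in m); z points along the fingers, y is the line along which they close (so a half turn about z gives the same grasp; the last joint's range is limited). The gripper opens to 85 mm and grips with 20 to 120 N. Pads are 22 mm wide; open, the fingers measure 114 mm over their backs; the gripper's body (76 mm by 85 mm) begins 54 mm behind the grasp point. The pads swing forward as they close: fully open they stand 13 mm farther back than shut.
Start: joints at [59.92, 29.874, -2.08, 91.645, 1.215, 58.505, -6.463], TCP at [0.275, -0.561, 0.225] pointing down, gripper open.
Joint ranges: [-166.77, 166.77], [-17.47, 122.26], [-85.68, 81.53], [9.62, 139.38], [-72.42, 252.41], [9.2, 110.78], [-144.41, 144.41]. Speed limits (degrees/s): [108.29, 108.29, 136.94, 136.94, 172.46, 172.46, 172.46].

### API

Orientations are given as [roll, pitch, yaw] about the fixed x, y, z axes, in that order (R = Rz(yaw) Ry(pitch) Rx(roll)).
In Python, from rig import r, vision gives the robot as it stands.
- The arm moves only by the shell command python3 -m crank 'ROWS' [OPENING]. ROWS is JSON, a list of rows, each an object with "slide": the shift along the tool's x, y, z in cm, a list of three; "turn": the turn about the tool's z in rad. In form: [{"slide": [x, y, z], "turn": turn}, ...]. A call has 1 to 10 rows; each row shifts and turns the commanded pose from where the row before left it, along the tool's axes as they then stand; what a row does not reach is not made up. A row lasts 1/10 s, in which the tool goes at most 50 mm and 8.59 degrees, less where a joint would pass 70% of its speed; a pose out of reach is approached as far as the arm can. A call with a gripper value outside its range is refused whole. OPENING is the finger opening in cm, from 0 to 8.54, set as the call begins (- or left out, the last holds). The fingers move at their own pace and stop on an object; the grip force is fixed at half the most. Time passes only in rows, so rows that do not move let the fingers close. It gives the time, the measured TCP pose, the force, the opening and the grip force at its end, in the units of the state.
- r.state(): the state, without advancing time (a new reading comes with each control period).
- vision.snapshot(name): name is "scene" or "top"; returns the picture (400x640x3 uint8, blue, green, red); there is no depth.
- vision.camera_params(name): a dict with "intrinsics" (3x3 intrinsics, pixels), "dist" ([k1, k2, p1, p2, k3] as OpenCV has them; the pictures are not rectified), "world_from_camera" (4x4, takes a point from camera to world coordinates). Camera axes: x right, y up, looking along -z (the intrinsics and any distortion apply to the point x, -y, -z); pixel columns grow to the right and rows downward; lengths in m; the calibration is good to about 2 mm. A picture is of the moment at which its call begins. camera_params takes no time and is no camera call.
- r.job_done(): hands the job in; it is judged then, once.
The state is a dict: "clock": time; "q": joint angles; "qd": joint speeds; "effort": joint torques, N m; "ee_pos": TCP position; "orientation": TCP orientation; "wrist_force": force on the tool from outside, world axes, zero at the start; "ft_torque": the same for the moment, N m; "opening": opening from 0.0 (shut) to 1.0 (fully open); "gripper_force": force on a finger pad.
Only numpy, scipy, OpenCV 4.12 (cv2) and the standard library are available. Lean on these libraries where they do the work, as an engineer would, in place of code of your own. Each camera call takes 0.05 s, during which the arm holds its last target. There are 200 camera calls.

## Working session

There is one attempt and no reset: what is moved stays moved. The work goes in short steps, Python scripts to look and compute and a shell command to move; the robot and the scene stay as the last step left them, time stands still between calls to the robot, and variables do not carry over. Pictures are saved under pics/ and viewed, at most 10 in all, crops included, and the job is handed in when it is done.

```bash
mkdir -p pics; ls; python3 - <<'E'
from rig import r,vision
import cv2,numpy as np
np.set_printoptions(precision=4,suppress=True)
for n in("scene","top"):
    im=vision.snapshot(n); cv2.imwrite(f"pics/{n}0.png",im)
    p=vision.camera_params(n); print(n,p)
print(r.state(), r.tcp_to_tips)
E
```

```text
pics
scene {'intrinsics': array([[425.6664,   0.    , 320.0641],
       [  0.    , 425.6664, 205.0985],
       [  0.    ,   0.    ,   1.    ]]), 'dist': array([-0.0078,  0.    ,  0.    ,  0.    ,  0.    ]), 'world_from_camera': array([[ 0.8231, -0.3199,  0.4692,  1.0685],
       [ 0.5678,  0.4493, -0.6897, -0.7369],
       [ 0.0098,  0.8341,  0.5515,  0.6986],
       [ 0.    ,  0.    ,  0.    ,  1.    ]])}
top {'intrinsics': array([[441.4829,   0.    , 322.4397],
       [  0.    , 441.4829, 200.9302],
       [  0.    ,   0.    ,   1.    ]]), 'dist': array([-0.0049,  0.    ,  0.    ,  0.    ,  0.    ]), 'world_from_camera': array([[-0.0012,  0.9724, -0.2332,  0.2669],
       [-1.    ,  0.0006,  0.0077,  0.0339],
       [ 0.0077,  0.2332,  0.9724,  1.1969],
       [ 0.    ,  0.    ,  0.    ,  1.    ]])}
{'clock': 0.1, 'q': array([59.9192, 29.9042, -2.0817, 91.6691,  1.2133, 58.5045, -6.4642]), 'qd': array([ 0.0046, -0.0501, -0.0844, -0.0414, -0.0016, -0.0202, -0.0267]), 'effort': array([  0.0059, -92.8491,   1.985 , -37.0537,   0.0182,   0.0053,
        -0.0001]), 'ee_pos': array([ 0.2744, -0.5612,  0.225 ]), 'orientation': array([-179.9441,    0.0025,   26.0562]), 'wrist_force': array([-0.1785,  0.0579,  0.2464]), 'ft_torque': array([ 0.0029, -0.0426,  0.0749]), 'gripper_force': 0.0, 'opening': 0.9967958936631607} 0.017
```

View pics/scene0.png

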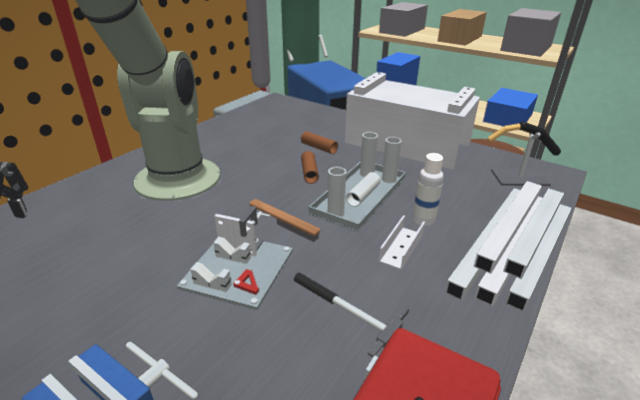

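View pics/top0.png

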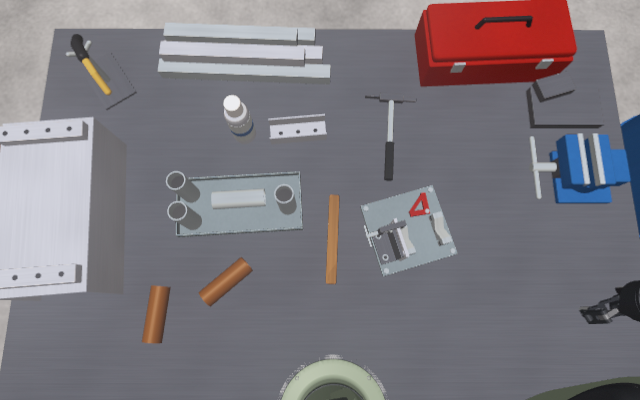

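Scene: one pale pipe lies in the tray at scene (364,188) / top (239,198). The brown look-alikes, at top (226,281) and (156,314), lie outside the tray. The standing pipes are at top (177,181), (178,211) and (285,195), and the jig is at about top (409,230). The pale pipe in the tray fits the description, so I'll confirm it in an enlarged crop.

```bash
cat > h.py <<'E'
import cv2,numpy as np
from rig import r,vision
np.set_printoptions(precision=4,suppress=True)
def ray(n,px,z):
    p=vision.camera_params(n);K,d,T=p["intrinsics"],p["dist"],p["world_from_camera"]
    u=cv2.undistortPoints(np.array(px,float).reshape(-1,1,2),K,d).reshape(-1,2)
    D=np.c_[u[:,0],-u[:,1],-np.ones(len(u))]@T[:3,:3].T
    o=T[:3,3]; return o+D*((z-o[2])/D[:,2])[:,None]
def proj(n,X):
    p=vision.camera_params(n);K,d,T=p["intrinsics"],p["dist"],p["world_from_camera"]
    c=(np.atleast_2d(X)-T[:3,3])@T[:3,:3]; c=c*[1,-1,-1]
    return cv2.projectPoints(c,np.zeros(3),np.zeros(3),K,d)[0].reshape(-1,2)
E
python3 - <<'E'
from h import *
im=cv2.imread("pics/top0.png")
a=cv2.resize(im[165:285,355:465],None,fx=5,fy=5,interpolation=cv2.INTER_CUBIC)
cv2.imwrite("pics/jig.png",a)
cv2.imwrite("pics/tray.png",cv2.resize(im[165:245,165:310],None,fx=5,fy=5,interpolation=cv2.INTER_CUBIC))
g=im[165:245,165:310]
for row in (28,33,38): print(g[row,40:110:3].mean(1).astype(int))
print(im[190,380:430:10],im[262,390:440:10],im[240,340],im[200,245],im[225,245])
E
```

```text
[155 155 170 189 190 190 189 189 188 189 189 189 189 189 190 191 192 193
 194 195 150 154 154 183]
[156 157 184 192 191 191 189 189 188 188 187 188 188 189 190 191 192 193
 193 193 184 154 154 156]
[157 156 175 189 190 189 188 188 186 186 184 183 182 181 179 178 176 176
 174 172 177 153 154 154]
[[117 109 108]
 [115 108 107]
 [116 107 107]
 [118 110 109]
 [165 158 148]] [[148 142 133]
 [164 157 147]
 [165 158 147]
 [163 156 145]
 [127 120 117]] [119 111 111] [198 191 185] [163 157 146]
```

View pics/jig.png

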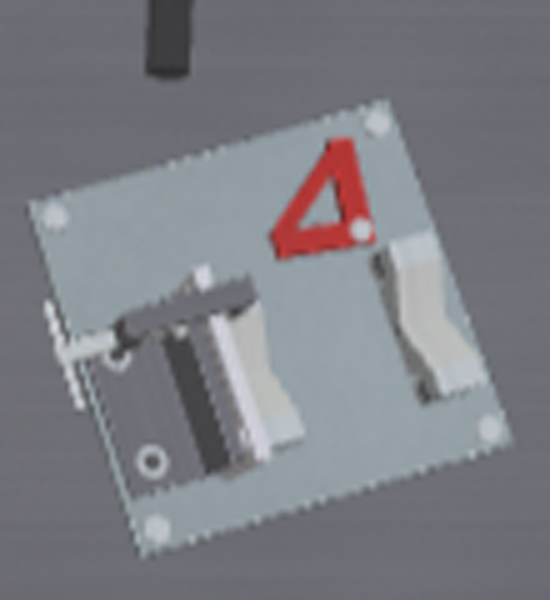

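View pics/tray.png

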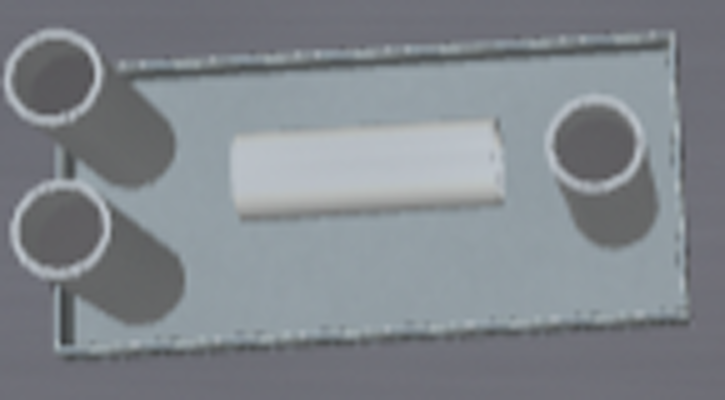

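Crops: the jig base corners are at crop (28,203), (387,100), (512,440), (142,556). The magnet is on the +x side, and the square plate is at the left, so jig +y points left. The tray crop confirms the pale pipe, corners (232,137), (497,120), (503,200), (238,218); it is the only lying pipe that isn't brown.

```bash
cat > m.py <<'E'
from h import *
im=cv2.imread("pics/top0.png")
# jig: refine corners by plate mask
c=np.array([(28,203),(387,100),(512,440),(142,556)])/5.-.4+[355,165]
g=cv2.cvtColor(im,cv2.COLOR_BGR2GRAY)
c2=cv2.cornerSubPix(g,c.astype(np.float32).reshape(-1,1,2),(3,3),(-1,-1),(3,30,.01)).reshape(-1,2)
print("corner",c,c2)
J=np.array([(125,132),(125,-80),(-75,-80),(-75,132)])/1000.
for cc in(c,c2):
    W=ray("top",cc,.012)[:,:2]
    A=W-W.mean(0);B=J-J.mean(0);U,S,V=np.linalg.svd(B.T@A);R=(U@V).T
    o=W.mean(0)-R@J.mean(0);yaw=np.arctan2(R[1,0],R[0,0])
    print("jig",o,np.degrees(yaw),"resid mm",1e3*(A-B@R.T))
# pipe
m=np.zeros_like(g);m[185:212,205:268]=(g[185:212,205:268]>169)*255
k=max(cv2.findContours(m,0,1)[0],key=cv2.contourArea)
mr=cv2.minAreaRect(k);bp=cv2.boxPoints(mr);print(mr)
w=ray("top",bp,.030);print(w, [np.linalg.norm(w[i]-w[i-1]) for i in range(4)],w.mean(0))
wc=ray("top",np.array([(232,137),(497,120),(503,200),(238,218)])/5.-.4+[165,165],.032);print("hand",wc,wc.mean(0))
print("stubs",ray("top",np.array([(54,77),(61,229),(595,145)])/5.-.4+[165,165],.144))
# check with scene view
P=w.mean(0);P[2]=.028
print("pipe in scene",proj("scene",P),"jig corners scene",proj("scene",np.c_[J@R.T+o,[.012]*4]))
sc=cv2.imread("pics/scene0.png")
for q in list(proj("scene",P))+list(proj("scene",np.c_[J@R.T+o,[.012]*4])): cv2.circle(sc,tuple(int(round(v*16)) for v in q),16,(0,0,255),-1,shift=4)
for yy in(-.0625,-.0375,.0375): # V bottom & mouth
    for xx,z in((0,.028),(-.028,.056),(.028,.056)):
        q=proj("scene",np.r_[R@[xx,yy]+o,z])[0];cv2.circle(sc,tuple(int(round(v*16)) for v in q),8,(0,255,0),-1,shift=4)
cv2.imwrite("pics/chk.png",cv2.resize(sc[140:310,170:420],None,fx=3.2,fy=3.2,interpolation=cv2.INTER_CUBIC))
E
python3 m.py
```

```text
corner [[360.2 205.2]
 [432.  184.6]
 [457.  252.6]
 [383.  275.8]] [[360.6156 205.6173]
 [431.3362 184.7895]
 [456.4223 252.3811]
 [382.7111 274.2897]]
jig [ 0.4565 -0.2407] 16.552780145683382 resid mm [[ 0.3446 -0.9864]
 [-0.9507  0.4094]
 [ 0.8691  1.1252]
 [-0.263  -0.5481]]
jig [ 0.4571 -0.24  ] 16.473323446857655 resid mm [[-1.7219 -2.7475]
 [-2.107   1.7428]
 [ 0.9329  1.8209]
 [ 2.8961 -0.8162]]
((237.9055938720703, 197.15869140625), (14.442558288574219, 54.33884811401367), 87.0643310546875)
[[0.5735 0.3302 0.03  ]
 [0.5814 0.1825 0.03  ]
 [0.5409 0.1793 0.03  ]
 [0.5331 0.3258 0.03  ]] [np.float64(0.040583368249276004), np.float64(0.1479009643885534), np.float64(0.04062951684983279), np.float64(0.14675041274588896)] [0.5572 0.2545 0.03  ]
hand [[0.5711 0.3279 0.032 ]
 [0.5808 0.1841 0.032 ]
 [0.536  0.1795 0.032 ]
 [0.5259 0.3221 0.032 ]] [0.5534 0.2534 0.032 ]
stubs [[0.5725 0.3895 0.144 ]
 [0.4955 0.3802 0.144 ]
 [0.5379 0.1211 0.144 ]]
pipe in scene [[364.6336 188.7653]] jig corners scene [[293.3051 247.3804]
 [257.653  306.6833]
 [177.1295 285.4449]
 [223.0881 231.9877]]
```

View pics/chk.png

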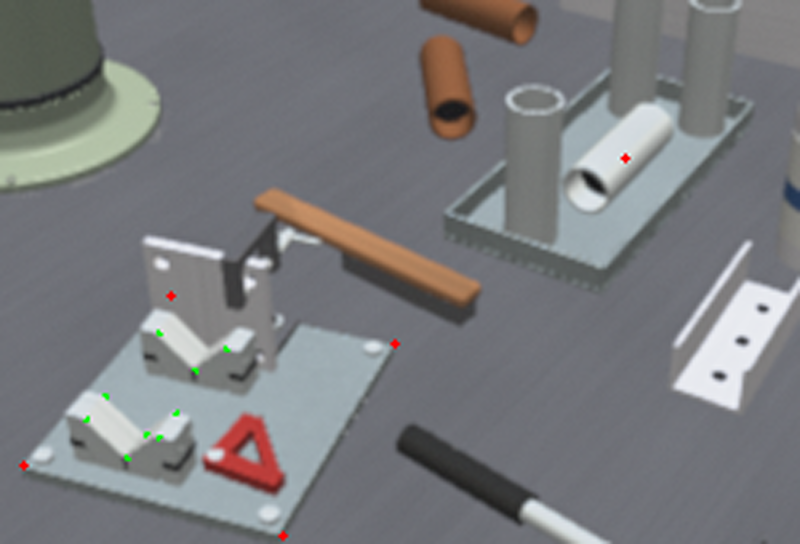

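The check picture agrees with both fits: jig corners and V points land on the real ones, and the pipe dot is on the pipe. That gives the jig at (0.456, -0.241) with yaw 16.5°, and the pipe at (0.555, 0.254) with yaw of about 3.3°. I'll turn first, then travel at the present height.

```bash
python3 -m crank '[{"slide":[0,0,0],"turn":-0.147},{"slide":[0,0,0],"turn":-0.147},{"slide":[0,0,0],"turn":-0.147},{"slide":[0,0,0],"turn":-0.147},{"slide":[0,0,0],"turn":-0.147},{"slide":[0,0,0],"turn":-0.147},{"slide":[0,0,0],"turn":-0.147},{"slide":[0,0,0],"turn":-0.147},{"slide":[1,0.4,0],"turn":0},{"slide":[2,0.8,0],"turn":0}]' 8.54
python3 -m crank '[{"slide":[3,1.2,0],"turn":0},{"slide":[3,1.2,0],"turn":0},{"slide":[3,1.2,0],"turn":0},{"slide":[3,1.2,0],"turn":0},{"slide":[3,1.2,0],"turn":0},{"slide":[3,1.2,0],"turn":0},{"slide":[3,1.2,0],"turn":0},{"slide":[3,1.2,0],"turn":0},{"slide":[3,1.2,0],"turn":0},{"slide":[3,1.2,0],"turn":0}]'
```

```text
clock: 1.1
ee_pos: [0.2841, -0.5306, 0.2249]
orientation: [-180.0, -0.0, 93.0]
wrist_force: [0.1, 0.0, 0.6]
opening: 1.001
gripper_force: 0.0
clock: 2.1
ee_pos: [0.3864, -0.2222, 0.2255]
orientation: [-180.0, -0.0, 93.1]
wrist_force: [0.6, -0.7, -0.3]
opening: 0.999
gripper_force: 0.0
```

```bash
python3 -m crank '[{"slide":[3,1.2,0],"turn":0},{"slide":[3,1.2,0],"turn":0},{"slide":[3,1.2,0],"turn":0},{"slide":[3,1.2,0],"turn":0},{"slide":[3,1.2,0],"turn":0},{"slide":[3,1.3,0],"turn":0},{"slide":[3,1.3,0],"turn":0},{"slide":[3,1.3,0],"turn":0},{"slide":[3,1.3,0],"turn":0},{"slide":[3,1.3,0],"turn":0}]'
python3 -m crank '[{"slide":[3,1.3,0],"turn":0},{"slide":[3,1.3,0],"turn":0},{"slide":[3,1.3,0],"turn":0},{"slide":[3,1.3,0],"turn":0},{"slide":[3,1.3,0],"turn":0},{"slide":[1.5,0.6,0],"turn":0},{"slide":[0,0,0],"turn":0},{"slide":[0,0,0],"turn":0}]'
python3 - <<'E'
from h import *
s=r.state();t=s["ee_pos"];a=np.radians(s["orientation"][2])
d=np.array([.555,.254])-t[:2]
print(t,s["orientation"],"tool x,y cm",100*np.array([np.cos(a)*d[0]+np.sin(a)*d[1],np.sin(a)*d[0]-np.cos(a)*d[1]]),s["q"])
E
```

```text
clock: 3.1
ee_pos: [0.4929, 0.0845, 0.2254]
orientation: [-180.0, 0.0, 93.1]
wrist_force: [0.7, -1.2, 0.2]
opening: 0.999
gripper_force: 0.0
clock: 3.9
ee_pos: [0.5537, 0.2514, 0.2252]
orientation: [-180.0, 0.0, 93.3]
wrist_force: [-0.1, -1.2, 0.1]
opening: 1.0
gripper_force: 0.0
[0.5537 0.2514 0.2252] [-179.9595    0.0391   93.3223] tool x,y cm [0.2557 0.1474] [ -7.3613  31.474  -33.429   93.0977  19.1557  61.2932 -42.9073]
```

```bash
python3 -m crank '[{"slide":[0.25,0.15,2],"turn":0},{"slide":[0,0,3],"turn":0},{"slide":[0,0,3],"turn":0},{"slide":[0,0,3],"turn":0},{"slide":[0,0,2],"turn":0},{"slide":[0,0,1],"turn":0},{"slide":[0,0,0],"turn":0}]'
python3 - <<'E'
from h import *
cv2.imwrite("pics/pre.png",cv2.resize(vision.snapshot("scene")[120:250,270:460],None,fx=4,fy=4,interpolation=cv2.INTER_CUBIC))
E
```

```text
clock: 4.6
ee_pos: [0.5552, 0.2532, 0.0848]
orientation: [-179.9, 0.1, 93.3]
wrist_force: [0.3, 0.4, 0.7]
opening: 0.999
gripper_force: 0.0
```

View pics/pre.png

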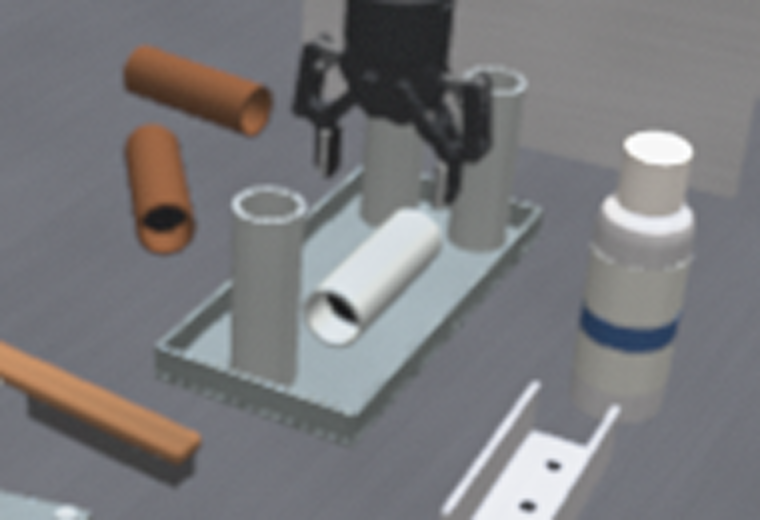

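The open fingers straddle the pipe, pads at crop (327,155) and (452,185) and pipe at (375,275), clear of all the standing pipes. Next I'll descend and close.

```bash
python3 -m crank '[{"slide":[0,0,2],"turn":0},{"slide":[0,0,2],"turn":0},{"slide":[0,0,1],"turn":0},{"slide":[0,0,0.7],"turn":0},{"slide":[0,0,0],"turn":0},{"slide":[0,0,0],"turn":0}]'
python3 -m crank '[{"slide":[0,0,0],"turn":0},{"slide":[0,0,0],"turn":0},{"slide":[0,0,0],"turn":0},{"slide":[0,0,0],"turn":0},{"slide":[0,0,0],"turn":0},{"slide":[0,0,0],"turn":0},{"slide":[0,0,0],"turn":0},{"slide":[0,0,0],"turn":0},{"slide":[0,0,0],"turn":0},{"slide":[0,0,0],"turn":0}]' 3.5
```

```text
clock: 5.25
ee_pos: [0.556, 0.2546, 0.0293]
orientation: [179.9, -0.0, 93.4]
wrist_force: [-0.3, -0.7, 0.8]
opening: 1.007
gripper_force: 0.0
clock: 6.25
ee_pos: [0.5528, 0.2543, 0.0301]
orientation: [-179.8, 0.1, 93.5]
wrist_force: [-27.7, -8.4, 47.3]
opening: 0.47
gripper_force: 59.3
```

```bash
python3 - <<'E'
from h import *
print(r.state())
cv2.imwrite("pics/grip.png",cv2.resize(vision.snapshot("scene")[130:240,290:430],None,fx=5,fy=5,interpolation=cv2.INTER_CUBIC))
E
```

```text
{'clock': 6.25, 'q': array([-12.191 ,  45.4971, -26.897 , 100.2251,  29.0571,  41.612 ,
       -50.931 ]), 'qd': array([-0.0001, -0.0323, -0.0693,  0.0609, -0.0308,  0.1403,  0.0635]), 'effort': array([  2.622 , -83.4524,  -3.1387, -33.1451,   4.3147,  -8.167 ,
        -0.1327]), 'ee_pos': array([0.5528, 0.2543, 0.0301]), 'orientation': array([-179.769 ,    0.1165,   93.4803]), 'wrist_force': array([-27.7016,  -8.4179,  47.2804]), 'ft_torque': array([-1.9435,  7.3133,  0.135 ]), 'gripper_force': 59.25173342227936, 'opening': 0.470487001700448}
```

View pics/grip.png

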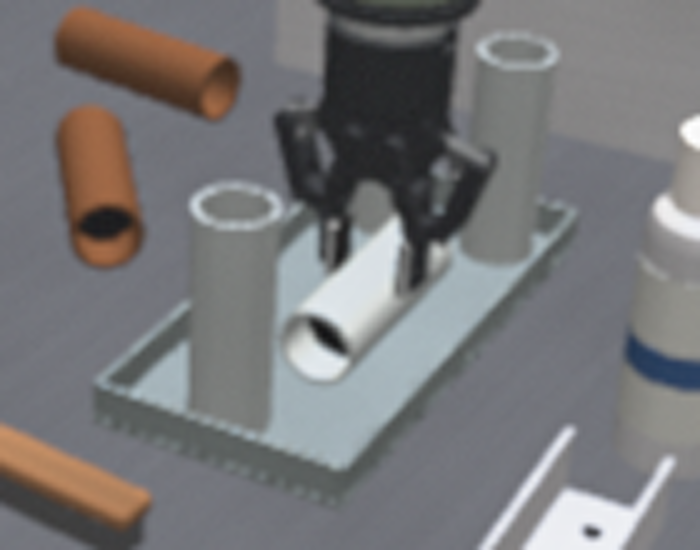

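The fingers pinch the pipe's upper half, tips at crop (335,262) and (410,290), and the wrist force is 47 N. The grasp is too high, so I'll reopen, go lower and regrip.

```bash
python3 -m crank '[{"slide":[0,0,0],"turn":0},{"slide":[0,0,0],"turn":0},{"slide":[0,0,0],"turn":0},{"slide":[0,0,0],"turn":0},{"slide":[0,0,0],"turn":0},{"slide":[0,0,0.3],"turn":0},{"slide":[0,0,0.3],"turn":0},{"slide":[0,0,0],"turn":0},{"slide":[0,0,0],"turn":0}]' 8.54
python3 - <<'E'
from h import *
im=vision.snapshot("scene");cv2.imwrite("pics/open.png",cv2.resize(im[130:240,290:430],None,fx=5,fy=5,interpolation=cv2.INTER_CUBIC))
E
```

```text
clock: 7.2
ee_pos: [0.5555, 0.2544, 0.0223]
orientation: [-180.0, 0.0, 93.4]
wrist_force: [-0.5, 0.1, 0.0]
opening: 1.002
gripper_force: 0.0
```

View pics/open.png

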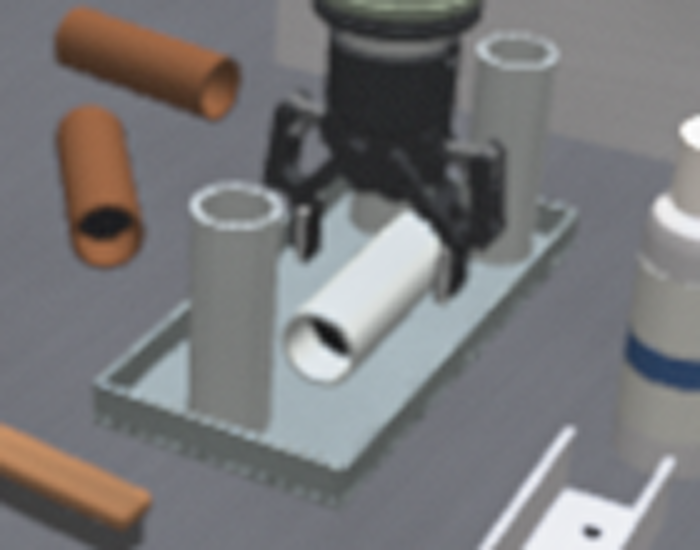

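The pipe lies between the open pads, near-end ring centre at crop (322,348), with the +x pad apparently closer. I'll measure where that end is.

```bash
python3 - <<'E'
from h import *
im=vision.snapshot("scene");g=cv2.cvtColor(im,6)
m=np.zeros_like(g);m[160:212,340:400]=(im[160:212,340:400].min(2)>165)*255
k=max(cv2.findContours(m,0,1)[0],key=cv2.contourArea)
print(cv2.boundingRect(k),cv2.contourArea(k))
print("near end centre",ray("scene",[[322/5+289.6,348/5+129.6]],.028))
for y in(.184,.254,.324):
    P=np.array([.555-(y-.254)*.0577,y,.028]);print(P,(proj("scene",P)-[289.6,129.6])*5)
    for s in(-1,1): # silhouette edges: offset perpendicular to view
        o=vision.camera_params("scene")["world_from_camera"][:3,3]-P;ax=np.array([-.0576,.998,0]);n=np.cross(o,ax);n/=np.linalg.norm(n)
        print("  edge",(proj("scene",P+s*n*.02415)-[289.6,129.6])*5)
E
```

```text
(346, 172, 32, 27) 337.0
near end centre [[0.561  0.1851 0.028 ]]
[0.559 0.184 0.028] [[318.1307 347.7164]]
  edge [[347.2681 377.1111]]
  edge [[289.042  318.3721]]
[0.555 0.254 0.028] [[371.5818 295.0313]]
  edge [[399.6311 323.2409]]
  edge [[343.5772 266.8683]]
[0.551 0.324 0.028] [[421.034  246.2854]]
  edge [[448.0731 273.4013]]
  edge [[394.0363 219.2129]]
```

The pipe is within 2 mm of the estimate, so I'll close at this lower height.

```bash
python3 -m crank '[{"slide":[0,0.1,0],"turn":0},{"slide":[0,0,0],"turn":0},{"slide":[0,0,0],"turn":0},{"slide":[0,0,0],"turn":0},{"slide":[0,0,0],"turn":0},{"slide":[0,0,0],"turn":0},{"slide":[0,0,0],"turn":0},{"slide":[0,0,0],"turn":0}]' 4.0
```

```text
clock: 8.1
ee_pos: [0.5564, 0.2544, 0.023]
orientation: [-180.0, 0.0, 93.4]
wrist_force: [-5.6, -2.1, 12.1]
opening: 0.531
gripper_force: 59.6
```

```bash
python3 - <<'E'
from h import *
for lab,xs in(("open +x pad .. back",(.598,.611)),("grip +x",(.574,.586))):
  for x in xs:
    for y in (.243,.265):
      print(lab,x,y,[ (z,((proj("scene",[x,y,z])[0]-[289.6,129.6])*5).round()) for z in(.005,.018,.03,.04)])
E
```

```text
open +x pad .. back 0.598 0.243 [(0.005, array([422., 357.])), (0.018, array([424., 339.])), (0.03, array([426., 322.])), (0.04, array([427., 307.]))]
open +x pad .. back 0.598 0.265 [(0.005, array([440., 341.])), (0.018, array([441., 323.])), (0.03, array([443., 306.])), (0.04, array([445., 292.]))]
open +x pad .. back 0.611 0.243 [(0.005, array([441., 364.])), (0.018, array([443., 346.])), (0.03, array([445., 329.])), (0.04, array([446., 314.]))]
open +x pad .. back 0.611 0.265 [(0.005, array([459., 348.])), (0.018, array([461., 330.])), (0.03, array([462., 313.])), (0.04, array([464., 298.]))]
grip +x 0.574 0.243 [(0.005, array([387., 345.])), (0.018, array([389., 326.])), (0.03, array([390., 309.])), (0.04, array([391., 295.]))]
grip +x 0.574 0.265 [(0.005, array([405., 329.])), (0.018, array([407., 311.])), (0.03, array([408., 294.])), (0.04, array([409., 280.]))]
grip +x 0.586 0.243 [(0.005, array([405., 351.])), (0.018, array([406., 333.])), (0.03, array([408., 316.])), (0.04, array([409., 301.]))]
grip +x 0.586 0.265 [(0.005, array([422., 335.])), (0.018, array([424., 317.])), (0.03, array([426., 300.])), (0.04, array([427., 286.]))]
```

The pictures put the fingertips about 8 mm above the pipe axis, and the 45 mm chord agrees, so the tips sit higher than the nominal TCP suggests. I'll open, go 9 mm lower and regrip, watching the force.

```bash
python3 -m crank '[{"slide":[0,0,0],"turn":0},{"slide":[0,0,0],"turn":0},{"slide":[0,0,0],"turn":0},{"slide":[0,0,0],"turn":0},{"slide":[0,0,0.3],"turn":0},{"slide":[0,0,0.3],"turn":0},{"slide":[0,0,0.3],"turn":0},{"slide":[0,0,0],"turn":0}]' 8.54
python3 -m crank '[{"slide":[0,0,0],"turn":0},{"slide":[0,0,0],"turn":0},{"slide":[0,0,0],"turn":0},{"slide":[0,0,0],"turn":0},{"slide":[0,0,0],"turn":0},{"slide":[0,0,0],"turn":0},{"slide":[0,0,0],"turn":0},{"slide":[0,0,0],"turn":0}]' 4.0
```

```text
clock: 8.9
ee_pos: [0.5563, 0.2543, 0.0129]
orientation: [-180.0, 0.0, 93.4]
wrist_force: [-0.1, 0.1, 0.4]
opening: 1.001
gripper_force: 0.0
clock: 9.7
ee_pos: [0.5568, 0.2545, 0.014]
orientation: [180.0, -0.0, 93.4]
wrist_force: [-3.8, -0.9, 7.8]
opening: 0.541
gripper_force: 60.7
```

Now the opening hardly changes with depth, so the pads are at full diameter. Test lift.

```bash
python3 -m crank '[{"slide":[0,0,-0.5],"turn":0},{"slide":[0,0,-1.5],"turn":0},{"slide":[0,0,-2],"turn":0},{"slide":[0,0,-2],"turn":0},{"slide":[0,0,-2],"turn":0},{"slide":[0,0,0],"turn":0},{"slide":[0,0,0],"turn":0}]'
python3 - <<'E'
from h import *
im=vision.snapshot("scene");print(r.state()["ft_torque"],r.state()["wrist_force"])
cv2.imwrite("pics/lift.png",cv2.resize(im[100:240,280:440],None,fx=4,fy=4,interpolation=cv2.INTER_CUBIC))
E
```

```text
clock: 10.4
ee_pos: [0.5568, 0.2542, 0.0939]
orientation: [180.0, -0.0, 93.4]
wrist_force: [-1.1, 0.1, -3.9]
opening: 0.539
gripper_force: 63.0
[0.0174 0.1079 0.006 ] [ 0.5923  0.4076 -4.4905]
```

View pics/lift.png

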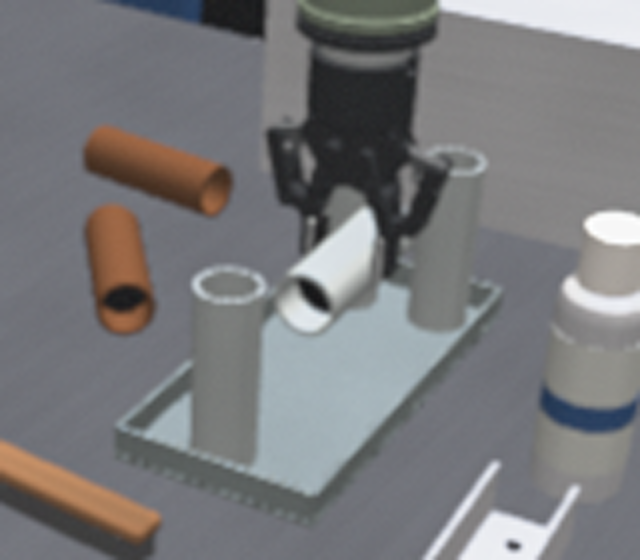

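Held: weight about 4.5 N, pipe level in the pads, standing pipes untouched. I'll lift clear of them and carry it to the jig.

```bash
python3 -m crank '[{"slide":[0,0,-1],"turn":0},{"slide":[0,0,-3],"turn":0},{"slide":[0,0,-3],"turn":0},{"slide":[0,0,-3],"turn":0},{"slide":[0,0,-1],"turn":0},{"slide":[-1,-0.2,0],"turn":0},{"slide":[-2,-0.5,0],"turn":0},{"slide":[-2.8,-0.7,0],"turn":0},{"slide":[-2.8,-0.7,0],"turn":0},{"slide":[-2.8,-0.7,0],"turn":0}]'
python3 -m crank '[{"slide":[-2.8,-0.7,0],"turn":0},{"slide":[-2.8,-0.7,0],"turn":0},{"slide":[-2.8,-0.7,0],"turn":0},{"slide":[-2.8,-0.7,0],"turn":0},{"slide":[-2.8,-0.7,0],"turn":0},{"slide":[-2.8,-0.7,0],"turn":0},{"slide":[-2.8,-0.7,0],"turn":0},{"slide":[-2.8,-0.7,0],"turn":0},{"slide":[-2.8,-0.7,0],"turn":0},{"slide":[-2.8,-0.7,0],"turn":0}]'
python3 -m crank '[{"slide":[-2.8,-0.7,0],"turn":0},{"slide":[-2.8,-0.7,0],"turn":0},{"slide":[-2.8,-0.7,0],"turn":0},{"slide":[-2.0,-0.4,0],"turn":0},{"slide":[-1,-0.2,0],"turn":-0.03},{"slide":[0,0,0],"turn":-0.1},{"slide":[0,0,0],"turn":-0.1},{"slide":[0,0,0],"turn":0},{"slide":[0,0,0],"turn":0}]'
cat > d.py <<'E'
from h import *
s=r.state();t=s["ee_pos"];a=np.radians(s["orientation"][2]);j=np.radians(16.5)
def tool(d): return 100*np.array([np.cos(a)*d[0]+np.sin(a)*d[1],np.sin(a)*d[0]-np.cos(a)*d[1]])
o=np.array([.456,-.241]);e=t[:2]-o
print(t,s["orientation"],s["wrist_force"],"jig xy mm",1e3*np.array([np.cos(j)*e[0]+np.sin(j)*e[1],-np.sin(j)*e[0]+np.cos(j)*e[1]]))
print("turn",a-np.radians(106.5),"to pre (y-25) tool cm",tool(o+.025*np.array([np.sin(j),-np.cos(j)])-t[:2]))
E
python3 d.py
```

```text
clock: 11.45
ee_pos: [0.5342, 0.1367, 0.2016]
orientation: [-179.8, 0.0, 93.4]
wrist_force: [0.9, 0.5, -3.0]
opening: 0.547
gripper_force: 63.1
clock: 12.45
ee_pos: [0.4806, -0.1464, 0.2019]
orientation: [-179.9, -0.0, 93.4]
wrist_force: [0.3, 0.0, -3.8]
opening: 0.542
gripper_force: 63.1
clock: 13.35
ee_pos: [0.4614, -0.2603, 0.2024]
orientation: [-179.9, -0.1, 106.4]
wrist_force: [0.2, -0.0, -4.8]
opening: 0.542
gripper_force: 63.0
[ 0.4614 -0.2603  0.2024] [-179.9284   -0.0762  106.4164] [ 0.2417 -0.0059 -4.8377] jig xy mm [ -0.3233 -20.028 ]
turn -0.0014584216722155485 to pre (y-25) tool cm [-0.4972  0.0331]
```

```bash
python3 -m crank '[{"slide":[-0.5,0,1],"turn":0},{"slide":[0,0,2],"turn":0},{"slide":[0,0,3],"turn":0},{"slide":[0,0,3],"turn":0},{"slide":[0,0,2],"turn":0},{"slide":[0,0,1],"turn":0},{"slide":[0,0,0.5],"turn":0},{"slide":[0,0,0],"turn":0},{"slide":[0,0,0],"turn":0}]'
python3 - <<'E'
from h import *
im=vision.snapshot("scene");s=r.state();print(s["ee_pos"],s["wrist_force"])
cv2.imwrite("pics/jigpre.png",cv2.resize(im[200:310,170:310],None,fx=5,fy=5,interpolation=cv2.INTER_CUBIC))
j=np.radians(16.5)
for y in(-.095,-.025):
    P=np.array([.456-np.sin(j)*y,-.241+np.cos(j)*y,s["ee_pos"][2]+.014]);print("pred",P,(proj("scene",P)-[169.6,199.6])*5)
E
```

```text
clock: 14.25
ee_pos: [0.4642, -0.2652, 0.0792]
orientation: [180.0, 0.0, 106.6]
wrist_force: [0.2, 0.5, -3.9]
opening: 0.541
gripper_force: 63.1
[ 0.4642 -0.2653  0.0793] [ 0.2745  0.4082 -3.0303]
pred [ 0.483  -0.3321  0.0933] [[134.146  352.4529]]
pred [ 0.4631 -0.265   0.0933] [[219.4671 251.0385]]
```

View pics/jigpre.png

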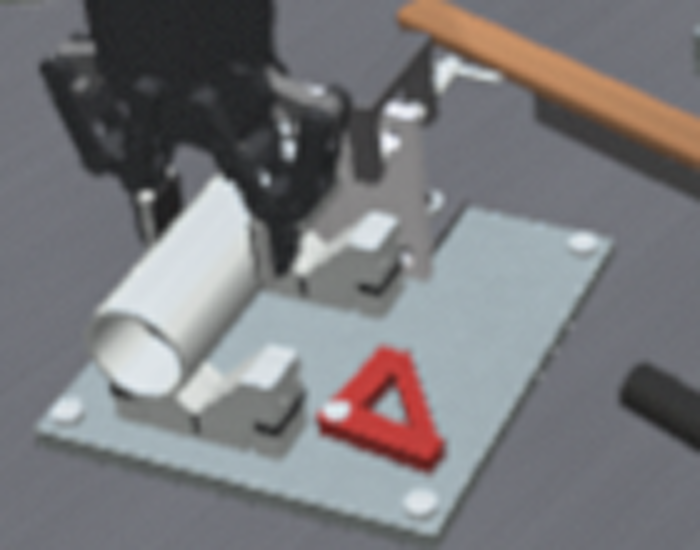

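The pipe hangs over the Vs with its near-end centre at crop (138,353), against (134,352) predicted, so it is aligned. I'll lower it until contact.

```bash
python3 -m crank '[{"slide":[0,0,1],"turn":0},{"slide":[0,0,1],"turn":0},{"slide":[0,0,0.6],"turn":0},{"slide":[0,0,0],"turn":0},{"slide":[0,0,0],"turn":0}]'
python3 -m crank '[{"slide":[0,0,0.2],"turn":0},{"slide":[0,0,0.1],"turn":0},{"slide":[0,0,0.1],"turn":0},{"slide":[0,0,0],"turn":0},{"slide":[0,0,0],"turn":0}]'; python3 d.py
```

```text
clock: 14.8
ee_pos: [0.4637, -0.2648, 0.0523]
orientation: [-180.0, -0.0, 106.6]
wrist_force: [0.3, 0.6, -3.4]
opening: 0.543
gripper_force: 63.1
clock: 15.3
ee_pos: [0.4627, -0.2657, 0.049]
orientation: [-179.9, 0.0, 106.6]
wrist_force: [-10.1, -0.4, 11.5]
opening: 0.541
gripper_force: 64.7
[ 0.4627 -0.2657  0.049 ] [-179.8938    0.04    106.5657] [-10.1003  -0.4266  11.5494] jig xy mm [ -0.5762 -25.6315]
turn 0.0011472796840918953 to pre (y-25) tool cm [0.0631 0.0577]
```

Contact is mostly on the +x cheek (Fx = -10 N), so I'll shift about 1.5 mm to -x, then slide towards the plate.

```bash
python3 -m crank '[{"slide":[0,-0.1,0],"turn":0},{"slide":[0,-0.05,0],"turn":0},{"slide":[0,0,0],"turn":0},{"slide":[0,0,0],"turn":0}]'
python3 -m crank '[{"slide":[0.5,0,0],"turn":0},{"slide":[0.6,0,0],"turn":0},{"slide":[0.6,0,0],"turn":0},{"slide":[0.3,0,0],"turn":0},{"slide":[0,0,0],"turn":0},{"slide":[0,0,0],"turn":0}]'; python3 d.py
```

```text
clock: 15.7
ee_pos: [0.4622, -0.2657, 0.0487]
orientation: [-180.0, 0.0, 106.6]
wrist_force: [-4.2, -2.0, 4.6]
opening: 0.542
gripper_force: 63.8
clock: 16.3
ee_pos: [0.456, -0.2458, 0.0484]
orientation: [-179.9, -0.0, 106.6]
wrist_force: [-5.6, 1.3, 2.5]
opening: 0.543
gripper_force: 63.7
[ 0.456  -0.2458  0.0484] [-179.9379   -0.0436  106.63  ] [-5.6099  1.2834  2.5255] jig xy mm [-1.3384 -4.5853]
turn 0.002268145760041307 to pre (y-25) tool cm [-2.0418  0.1292]
```

```bash
python3 -m crank '[{"slide":[0,-0.1,0],"turn":0},{"slide":[0.2,0,0],"turn":0},{"slide":[0.1,0,0],"turn":0},{"slide":[0,0,0],"turn":0},{"slide":[0,0,0],"turn":0}]'
python3 -m crank '[{"slide":[0.1,0,0],"turn":0},{"slide":[0.1,0,0],"turn":0},{"slide":[0,0,0],"turn":0},{"slide":[0,0,0],"turn":0}]'; python3 d.py
```

```text
clock: 16.8
ee_pos: [0.4549, -0.2435, 0.0485]
orientation: [180.0, -0.0, 106.6]
wrist_force: [0.2, -0.8, -3.7]
opening: 0.538
gripper_force: 63.1
clock: 17.2
ee_pos: [0.4542, -0.2417, 0.0485]
orientation: [180.0, 0.0, 106.6]
wrist_force: [-0.3, -0.1, -3.0]
opening: 0.542
gripper_force: 63.0
[ 0.4542 -0.2417  0.0485] [179.9984   0.0005 106.6193] [-0.3493 -0.1088 -3.0449] jig xy mm [-1.9032 -0.1603]
turn 0.0020825153020955778 to pre (y-25) tool cm [-2.4844  0.1851]
```

```bash
python3 -m crank '[{"slide":[0.1,0,0],"turn":0},{"slide":[0.1,0,0],"turn":0},{"slide":[0,0,0],"turn":0},{"slide":[0,0,0],"turn":0}]'
python3 -m crank '[{"slide":[0.1,0,0],"turn":0},{"slide":[0,0,0],"turn":0},{"slide":[0,0,0],"turn":0}]'; python3 d.py
```

```text
clock: 17.6
ee_pos: [0.4536, -0.2398, 0.0485]
orientation: [-180.0, 0.0, 106.6]
wrist_force: [-0.4, -0.3, -4.1]
opening: 0.542
gripper_force: 63.0
clock: 17.9
ee_pos: [0.4535, -0.2398, 0.0486]
orientation: [180.0, 0.1, 106.6]
wrist_force: [-0.0, -6.4, -4.6]
opening: 0.543
gripper_force: 63.0
[ 0.4535 -0.2398  0.0486] [179.986    0.0675 106.5689] [-0.015  -6.3595 -4.595 ] jig xy mm [-2.0332  1.8591]
turn 0.0012033928078241107 to pre (y-25) tool cm [-2.6862  0.2001]
```

Plate contact at jig y of about +1.9 mm, with 6 N back along -y, which is plausible. Now I'll press down in small steps.

```bash
python3 -m crank '[{"slide":[0,0,0.1],"turn":0},{"slide":[0,0,0],"turn":0},{"slide":[0,0,0],"turn":0}]'
python3 -m crank '[{"slide":[0,0,0.1],"turn":0},{"slide":[0,0,0],"turn":0},{"slide":[0,0,0],"turn":0},{"slide":[0,0,0],"turn":0}]'; python3 d.py
```

```text
clock: 18.2
ee_pos: [0.4538, -0.2397, 0.048]
orientation: [180.0, 0.1, 106.6]
wrist_force: [0.6, -4.2, 4.3]
opening: 0.546
gripper_force: 64.1
clock: 18.6
ee_pos: [0.4538, -0.2397, 0.0478]
orientation: [180.0, 0.1, 106.6]
wrist_force: [-6.7, -2.1, 27.7]
opening: 0.54
gripper_force: 66.5
[ 0.4538 -0.2397  0.0478] [179.96     0.1155 106.5527] [-6.746  -2.0642 27.6729] jig xy mm [-1.6949  1.8672]
turn 0.0009190388527076099 to pre (y-25) tool cm [-2.6869  0.167 ]
```

Seated on both cheeks: pushing moves it no further and the side force is small. I'll ease to about 18 N and trim the side force.

```bash
python3 -m crank '[{"slide":[0.02,-0.05,-0.04],"turn":0},{"slide":[0,0,0],"turn":0},{"slide":[0,0,0],"turn":0},{"slide":[0,0,0],"turn":0},{"slide":[0,0,0],"turn":0},{"slide":[0,0,0],"turn":0},{"slide":[0,0,0],"turn":0},{"slide":[0,0,0],"turn":0}]'; python3 d.py; python3 - <<'E'
from h import *
im=vision.snapshot("scene");s=r.state();print(s["ft_torque"],s["clock"])
# near-end ring centre: dark bore / bright ring around prediction
j=np.radians(16.5);P=np.array([.456+np.sin(j)*.07,-.241-np.cos(j)*.07,.062]);print("pred end",proj("scene",P))
g=im.min(2);m=np.zeros_like(g);m[225:290,180:225]=(g[225:290,180:225]>170)*255
k=max(cv2.findContours(m,0,1)[0],key=cv2.contourArea);print(cv2.boundingRect(k),cv2.contourArea(k))
E
```

```text
clock: 19.4
ee_pos: [0.4538, -0.2397, 0.0479]
orientation: [179.9, 0.1, 106.6]
wrist_force: [-0.4, -4.1, 13.9]
opening: 0.544
gripper_force: 64.8
[ 0.4538 -0.2397  0.0479] [179.9093   0.1188 106.5562] [-0.3662 -4.138  13.9488] jig xy mm [-1.7882  1.8815]
turn 0.0009811908271628589 to pre (y-25) tool cm [-2.6883  0.1762]
[-0.9562  0.0955 -0.4152] 19.45
pred end [[204.8155 273.5029]]
(191, 237, 34, 44) 571.5
```

```bash
python3 - <<'E'
from h import *
im=vision.snapshot("scene");g=im.min(2);m=np.zeros_like(g);m[225:290,180:225]=(g[225:290,180:225]>165)*255
k=max(cv2.findContours(m,0,1)[0],key=cv2.contourArea)[:,0]
j=np.radians(16.5);R=np.array([[np.cos(j),-np.sin(j)],[np.sin(j),np.cos(j)]])
t=np.linspace(0,2*np.pi,60)
pts=proj("scene",[np.r_[R@[.02415*np.cos(a),-.07]+[.4553,-.2405],.062+.02415*np.sin(a)] for a in t])
print("pred left,bottom",pts[:,0].min(),pts[:,1].max(),"seen",k[:,0].min(),k[:,1].max()); s=r.state();print(s["wrist_force"],s["clock"],s["gripper_force"])
E
```

```text
pred left,bottom 194.91065779892023 281.77356579431193 seen 191 280
[-0.4208 -4.7224 13.94  ] 19.5 64.84699130058289
```

The end matches within about 1 px. As a last check that both blocks share the load, I'll press harder briefly and watch the moment.

```bash
S='from h import *
s=r.state();print(s["wrist_force"],s["ft_torque"],s["ee_pos"])'
python3 -m crank '[{"slide":[0,0,0.08],"turn":0},{"slide":[0,0,0],"turn":0},{"slide":[0,0,0],"turn":0},{"slide":[0,0,0],"turn":0}]' >/dev/null; python3 -c "$S"
python3 -m crank '[{"slide":[-0.05,0,0],"turn":0},{"slide":[0,0,0],"turn":0},{"slide":[0,0,0],"turn":0},{"slide":[0,0,0],"turn":0}]'>/dev/null; python3 -c "$S"
python3 -m crank '[{"slide":[0.06,0,-0.06],"turn":0},{"slide":[0,0,0],"turn":0},{"slide":[0,0,0],"turn":0},{"slide":[0,0,0],"turn":0},{"slide":[0,0,0],"turn":0},{"slide":[0,0,0],"turn":0}]' >/dev/null; python3 -c "$S"
```

```text
[-4.6665 -1.4911 33.0135] [-0.4389  1.2298 -0.4124] [ 0.4539 -0.2397  0.0478]
[-6.8196  1.1723 35.2572] [ 0.2504  1.4063 -0.4776] [ 0.4539 -0.2397  0.0478]
[-0.7543 -3.6622 18.5314] [-0.9337  0.3192 -0.4132] [ 0.4538 -0.2397  0.0479]
```

With the plate force's lever (0.26 m) taken out, the moment stays near zero even at 35 N, so both blocks carry the load evenly. The push is 18.5 N and the side force about zero, so I'm handing in.

```bash
python3 -c "
from rig import r
print(r.job_done()); print(r.state()['clock'])"
```

```text
the job is handed in; nothing more can be done
None
the job is handed in; nothing more can be done
```

The pipe lies in both V-blocks with its end against the square plate, held by the gripper with about 18 N of downward push; the job was handed in at about 21 s of the 46 s allowed, but no verdict came back.

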